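# Lock a drive caddy into its docking tray past the spring catch

## Task

Dock the black drive caddy in its metal tray: with your fingertips press the spring catch bar down (the steel bar in the slot behind the caddy) and keep it down while you push the caddy forward over the catch tooth, then push the caddy on until it is fully home against the black connector block, and draw back so that the tooth springs up behind it and locks it in. Only press and push: do not lift or tip the caddy, and leave the mug, the screwdriver and the small jar where they are.

Things in the scene. Friction and masses are not known exactly. Their poses are not given: they have to be found in the camera images.
- tray: Fixed aluminium docking tray, 350 x 116 x 55 mm. Origin: desk level, on its centre line; x = docking direction (level), z up. Tray coordinates in mm serve in all these notes. Floor: two ledges, top z = 24, y = 25 to 58 either side; between them a slot 50 wide, open above, holds the catch bar. Open entry end at x = -185.
- stop (a point): Middle of the face of the black connector block at the tray's far end, the stop: tray x = 145, z = 37; block top z = 51. Guide walls 6 thick run to it from x = -150, inner faces at y = +-52, top z = 52; from x = -40 on, lips on the walls at z = 52 to 55 reach in to y = +-45, over the caddy's edges.
- caddy: Loose black plastic drive caddy, metal top plate, 110 long (tray x), 100 wide, 26 high, 0.3 to 0.6 kg, on the two ledges, bridging the slot. Origin: centre of its underside; x = docking direction. Starts with origin at tray x = -61 to -43, front before the tooth; its rear face, 55 mm behind the origin, is the one to push. Fully home: origin at x = 90, rear face at x = 35.
- catch (a joint): How far the catch bar is pressed straight down, in m: 0 up (rest), 0.011 fully down (hard stop). Spring: about 2 N to start, about 5 N fully down. Above 0.008 the tooth is clear of the caddy. A caddy lying over the tooth keeps it down by itself (about 0.008), so the bar need no longer be pressed; once the caddy has passed, the catch springs back to 0.
- bar_top (a point): Point on the catch bar's top, on the centre line at tray x = -150. The catch is one rigid flat steel bar, 44 mm wide, in the slot from x = -183 to 30, running on under the caddy; top at tray z = 22 when up, 11 when fully down, level all along. Press it anywhere behind the caddy; a fingertip can slide along it while pressing.
- tooth_top (a point): Top middle of the catch tooth: a square block across the bar's far end, tray x = 20 to 30, 44 mm wide, upright faces, 10 mm above the bar. Bar up: top at z = 32, blocks the caddy. Bar fully down: z = 21, below the ledges. A fingertip still down on the bar cannot pass the tooth: once the caddy covers it, raise the tip above z = 32 to push the last part.
- mug: White mug, 80 mm wide, 92 mm high, beyond the tray; origin: centre of its underside. Leave alone.
- screwdriver: Screwdriver, 180 mm long, lying between the tray and the robot; origin about its middle. Leave alone.
- pot: Small clear jar with steel lid, 56 mm wide, 50 mm high, beyond the tray; origin: centre of its underside. Leave alone.
Mind the look-alikes: they are no part of the job. Of the things that look like the caddy, the middle-sized one is meant.

How it is judged:
By the outcome, as a careful person would: the job done as asked, in the order asked, and still so for the second after the job is handed in, with the robot touching nothing.
It also fails if it takes over 38 s, if anything falls off the work surface, if the arm or the gripper's body presses on something with over 40 N, if the wrist force passes 120 N, or if a joint passes its speed limit or range.

## Robot

A 6-joint arm with a two-finger parallel gripper is mounted at the origin on the work surface. World frame = base frame: x ahead of the robot, y to its left, z up, the work surface at z = 0. Lengths are in m, angles in rad, forces in N, time in s.
With the tool pointing down it reaches from about 0.225 to 0.875 m from the base axis. Payload 3.4 kg.
Tool frame: the origin (TCP) lies between the finger pads; the fingertips stand 8 mm ahead of it and the grasp point (between the pads) lies 11 mm behind it; z points along the fingers, y is the line along which they close (so a half turn about z gives the same grasp; the last joint's range is limited). The gripper opens to 85 mm and grips with 20 to 120 N. Pads are 22 mm wide; open, the fingers measure 114 mm over their backs; the gripper's body (76 mm by 85 mm) begins 54 mm behind the grasp point. The pads swing forward as they close: fully open they stand 13 mm farther back than shut.
Start: joints at [1.058, 0.276, 1.505, -0, 1.361, -0.121], TCP at [0.22, 0.531, 0.239] pointing down, gripper open.
Joint ranges: [-2.89, 2.89], [-0.75, 2.08], [0.22, 2.7], [-1.18, 4.32], [0.11, 2.71], [-2.7, 2.7]. Speed limits (rad/s): [2.57, 2.57, 3.14, 3.14, 3.14, 3.14].

## Interface

Orientations are given as a unit quaternion [w, x, y, z].
In Python, from rig import manip gives the robot as it stands.
- The arm moves only by the tool move_arm, never from a script. Its argument "deltas" is a list that holds one entry, the list of rows, each a list of 5 numbers: the shift along the tool's x, y, z normalised to -1 to 1, where 1 is 80 cm, then the turn about the tool's z normalised to -1 to 1, where 1 is 120 degrees, then the closure, from -1 (fully open) to 1 (shut). In form: [[[tx, ty, tz, twist, grip], ...]]. A call has 1 to 12 rows; each row is the pose to reach, as a shift and turn from the pose commanded when the call began, along the tool's axes at that moment; what a row does not reach only later rows make up. A row lasts 1/10 s, in which the tool goes at most 50 mm and 8.59 degrees, less where a joint would pass 70% of its speed; a pose out of reach is approached as far as the arm can. A call with a number of a shift or a turn outside -1 to 1 is refused whole. A call with a gripper value outside its range is refused whole. The fingers move at their own pace and stop on an object; "squeeze" is the grip in N (left out, the last holds). Time passes only in rows, so rows that repeat a pose let the fingers close. It gives the time, the measured TCP pose, the force, the opening and the grip force at its end, in the units of the state.
- manip.get_state(): the state, without advancing time (a new reading comes with each control period).
- manip.get_image(name): name is "scene" or "top"; returns the picture (420x560x3 uint8, red, green, blue); there is no depth.
- manip.camera_params(name): a dict with "fx", "fy", "cx", "cy" (pixels), "R" (3x3) and "t" (3): a world point X has camera coordinates R X + t. Camera axes: x right, y down, z forward; pixel columns grow to the right and rows downward; lengths in m; the calibration is good to about 2 mm. A picture is of the moment at which its call begins. camera_params takes no time and is no camera call.
- manip.sign_off(): hands the job in; it is judged then, once.
The state is a dict: "clock": time; "qpos": joint angles; "qd": joint speeds; "effort": joint torques, N m; "position": TCP position; "ee_rot": TCP orientation; "contact_force": force on the tool from outside, world axes, zero at the start; "moment": the same for the moment, N m; "width": finger opening in m; "gripper_force": force on a finger pad.
Only numpy, scipy, OpenCV 4.12 (cv2) and the standard library are available. Lean on these libraries where they do the work, as an engineer would, in place of code of your own. Each camera call takes 0.05 s, during which the arm holds its last target. There are 200 camera calls.

## Working session

There is one attempt and no reset: what is moved stays moved. The work goes in short steps, Python scripts to look and compute and a tool call to move; the robot and the scene stay as the last step left them, time stands still between calls to the robot, and variables do not carry over. Pictures are saved under pics/ and viewed, at most 10 in all, crops included, and the job is handed in when it is done.

Besides the shell and the picture viewer there is one more tool, called after "Emit:" by a JSON object that holds its "fn" and its "kwargs", one argument or row to a line. move_arm: Moves the arm, as the interface text tells. Scaled input: -1 to 1 covers 80 cm each way for a shift and 120 degrees each way for a turn. Its arguments: {"type":"object","properties":{"deltas":{"type":"array","items":{"type":"array","items":{"type":"array","items":{"type":"number","minimum":-1,"maximum":1}}}},"squeeze":{"type":"number"}},"required":["deltas"]}

```bash
mkdir -p pics; python3 - <<'E'
from rig import manip
import cv2
for n in("scene","top"):
    cv2.imwrite(f"pics/{n}0.png",manip.get_image(n)[:,:,::-1]); c=manip.camera_params(n); print(n,c)
print(manip.get_state())
E
```

```text
scene {'fx': 433.35422763524895, 'fy': 433.35422763524895, 'cx': 277.45582007848145, 'cy': 213.69392037623547, 'R': array([[ 0.39390871,  0.91904934,  0.01357321],
       [ 0.71303739, -0.29622589, -0.63547455],
       [-0.58001173,  0.25999716, -0.7720025 ]]), 't': array([-0.21713133, -0.36099908,  1.26522145])}
top {'fx': 512.2749959942644, 'fy': 512.2749959942644, 'cx': 285.7187396567453, 'cy': 208.10292326429035, 'R': array([[-0.02452726, -0.99924302,  0.03019591],
       [-0.99646784,  0.02201023, -0.08103951],
       [ 0.08031355, -0.03207693, -0.99625338]]), 't': array([-0.01643564,  0.56141002,  1.07620418])}
{'clock': 0.1, 'qpos': array([ 1.05802114e+00,  2.76562556e-01,  1.50600606e+00, -3.92360786e-06,
        1.36073134e+00, -1.21023201e-01]), 'qd': array([-0.00055212,  0.00032824, -0.00235391,  0.00183494, -0.00097522,
       -0.00087581]), 'effort': array([ 2.16927256e-03, -4.17699659e+01, -2.46405548e+01, -3.27387602e-05,
        5.67460345e-03, -7.68497841e-06]), 'position': array([0.21932849, 0.53102297, 0.23850884]), 'ee_rot': array([-2.64193766e-04,  1.94625379e-01,  9.80877277e-01, -8.11743635e-04]), 'contact_force': array([0.35688733, 0.97366387, 0.21904373]), 'moment': array([ 0.01918163,  0.04633002, -0.00662655]), 'gripper_force': 0.0, 'width': 0.08543807961351953}
```

View pics/scene0.png

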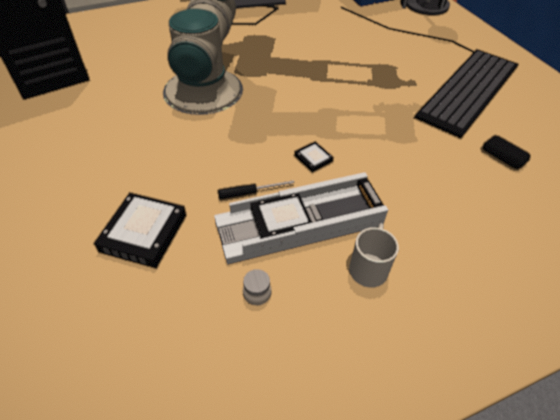

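View pics/top0.png

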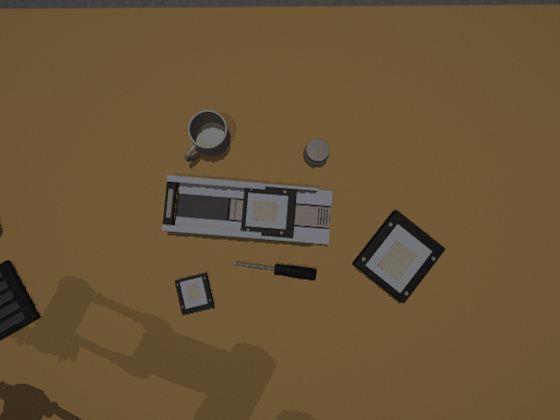

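The scene shows the tray with the caddy in it. In the top view the stop is at about (170,205), the caddy at about (268,212) and the open entry at about (330,217), so docking runs roughly along world +y. I'll zoom in next.

```bash
python3 - <<'E'
import cv2
im=cv2.imread("pics/top0.png")[165:255,150:345]
im=cv2.convertScaleAbs(im,alpha=1.5)
cv2.imwrite("pics/top0z.png",cv2.resize(im,None,fx=4,fy=4,interpolation=cv2.INTER_CUBIC))
E
```

```text
(no output)
```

View pics/top0z.png

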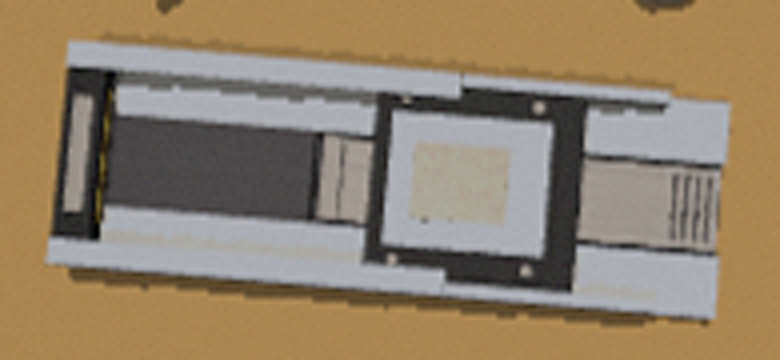

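The zoom shows these points, in zoomed pixels:
- Entry floor corners: (731,101) and (715,319).
- Far wall-top corners: (68,40) and (47,264).
- Lip starts: about (461,74) and (444,286).
- Caddy rear edge: (587,100) to (573,290).

I'll fit the tray pose from these.

```bash
cat > h.py <<'E'
import numpy as np
from rig import manip
def ray(n,u,v,z):
    c=manip.camera_params(n);R=np.array(c["R"]);t=np.array(c["t"])
    d=R.T@np.array([(u-c["cx"])/c["fx"],(v-c["cy"])/c["fy"],1]);o=-R.T@t
    return o+d*(z-o[2])/d[2]
def zr(U,V,z): return ray("top",(U+.5)/4-.5+150,(V+.5)/4-.5+165,z)
def px(n,X):
    c=manip.camera_params(n);p=np.array(c["R"])@X+c["t"];return p[:2]/p[2]*c["fx"]+[c["cx"],c["cy"]]
E
python3 - <<'E'
from h import *
P=[(731,101,-185,-58,24),(715,319,-185,58,24),(68,40,165,-58,55),(47,264,165,58,55),(461,72,-40,-58,55),(444,290,-40,58,55)]
W=np.array([zr(a,b,z/1e3)[:2] for a,b,_,_,z in P]); T=np.array([(x,y) for _,_,x,y,_ in P])/1e3
Wc,Tc=W-W.mean(0),T-T.mean(0)
yaw=np.angle(((Wc@[1,1j])*np.conj(Tc@[1,1j])).sum())
R=np.array([[np.cos(yaw),-np.sin(yaw)],[np.sin(yaw),np.cos(yaw)]]); o=W.mean(0)-R@T.mean(0)
print("yaw",np.degrees(yaw),"o",o); print("res mm",((W-o)@R-T)*1e3)
for nm,a,b,z in [("rearT",587,100,50),("rearB",573,290,50),("frT",378,93,50),("frB",364,263,50),("stop",108,72,51),("stop",98,238,51),("toothfar",317,134,32),("toothnear",345,136,32),("entrybar",720,168,22),("wall",668,92,52)]:
    print(nm,((zr(a,b,z/1e3)[:2]-o)@R*1e3).round(1))
s=manip.get_state();from scipy.spatial.transform import Rotation as Ro
q=s["ee_rot"];print(Ro.from_quat([*q[1:],q[0]]).as_matrix().round(3))
np.savez("tray.npz",R=R,o=o,yaw=yaw)
E
```

```text
yaw 84.1418593363358 o [0.55901727 0.0591179 ]
res mm [[-0.22020138 -0.18512462]
 [ 0.09562666  1.41865959]
 [ 0.18204709 -0.02489364]
 [-0.31426579  0.72355372]
 [ 0.34537199  0.02271145]
 [-0.08857857 -1.9549065 ]]
rearT [-106.6  -49.3]
rearB [-106.9   50.7]
frT [  2.8 -44. ]
frB [ 2.6 45.2]
stop [143.8 -43.5]
stop [140.7  43.2]
toothfar [ 34.3 -21.7]
toothnear [ 19.4 -21.8]
entrybar [-182.1  -21.7]
wall [-148.7  -56.7]
[[-0.924  0.382 -0.001]
 [ 0.382  0.924 -0.001]
 [ 0.    -0.002 -1.   ]]
```

The fit agrees with the given sizes to 1–2 mm: caddy origin is at tray x ≈ -52 and its rear face at ≈ -107. I'll move above the bar with fingers shut and tool x along tray x.

Emit:
{"fn": "move_arm", "kwargs": {
  "deltas": [
    [[-0.671,-0.5625,0.1,0.612,1],[-0.671,-0.5625,0.1,0.612,1],[-0.671,-0.5625,0.1,0.612,1],[-0.671,-0.5625,0.1,0.612,1],[-0.671,-0.5625,0.1,0.612,1],[-0.671,-0.5625,0.1,0.612,1],[-0.671,-0.5625,0.1,0.612,1],[-0.671,-0.5625,0.1,0.612,1],[-0.671,-0.5625,0.1,0.612,1],[-0.671,-0.5625,0.1,0.612,1],[-0.671,-0.5625,0.1,0.612,1],[-0.671,-0.5625,0.1,0.612,1]]
  ],
  "squeeze": 20
}}

```text
clock: 1.3
position: [0.4959, 0.0011, 0.1708]
ee_rot: [-0.0, 0.743, 0.67, 0.0]
contact_force: [1.4, 0.2, 0.6]
width: -0.0001
gripper_force: 0.0
```

```bash
cat >> h.py <<'E'
def st():
    s=manip.get_state();T=np.load("tray.npz");p=s["position"];f=s["contact_force"];R=T["R"]
    from scipy.spatial.transform import Rotation as Ro
    q=s["ee_rot"];m=Ro.from_quat([*q[1:],q[0]]).as_matrix()
    print("t",round(s["clock"],2),"tray tcp mm",((p[:2]-T["o"])@R*1e3).round(1),"tip z",round(p[2]*1e3-8,1),"F tray",(f[:2]@R).round(1),f[2].round(1),"toolx yaw",np.degrees(np.arctan2(m[1,0],m[0,0])).round(2),"tilt",m[:2,2].round(4),"w",s["width"])
E
python3 -c "from h import *;st()"
```

```text
t 1.3 tray tcp mm [-64.2  56.8] tip z 162.8 F tray [ 0.3 -1.3] 0.6 toolx yaw 84.08 tilt [-0.0002  0.0004] w -7.96710660617489e-05
```

Emit:
{"fn": "move_arm", "kwargs": {
  "deltas": [
    [[-0.103,0.07,0.06,0,1],[-0.103,0.07,0.06,0,1],[-0.103,0.07,0.06,0,1],[-0.103,0.07,0.06,0,1],[-0.103,0.07,0.06,0,1]]
  ]
}}

```text
clock: 1.8
position: [0.542, -0.0837, 0.1232]
ee_rot: [-0.001, 0.743, 0.67, -0.0]
contact_force: [-0.7, 0.3, -0.2]
width: -0.0001
gripper_force: 0.0
```

```bash
python3 - <<'E'
from h import *
import cv2
st()
a=manip.get_image("scene")[140:280,190:410,::-1];b=manip.get_image("top")[150:270,150:370,::-1]
cv2.imwrite("pics/p1.png",cv2.resize(np.vstack([a,b]),None,fx=2.3,fy=2.3,interpolation=cv2.INTER_CUBIC))
E
```

```text
t 1.8 tray tcp mm [-143.8    2.3] tip z 115.2 F tray [0.2 0.7] -0.2 toolx yaw 84.11 tilt [-0.0013  0.0012] w -0.00010143715364306835
```

View pics/p1.png

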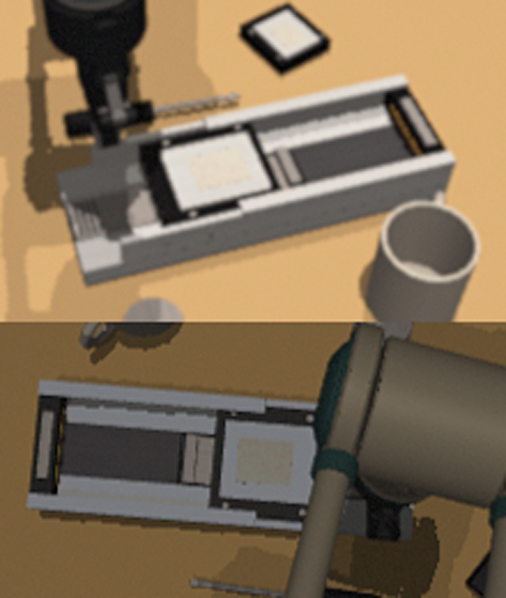

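The fingertips hang above the bar behind the caddy, with both arm and mug clear. I'll lower in steps.

Emit:
{"fn": "move_arm", "kwargs": {
  "deltas": [
    [[0,0.003,0.05,0,1],[0,0.003,0.09,0,1],[0,0.003,0.106,0,1],[0,0.003,0.106,0,1],[0,0.003,0.106,0,1]]
  ]
}}

```text
clock: 2.4
position: [0.546, -0.0845, 0.0396]
ee_rot: [0.001, 0.742, 0.67, 0.001]
contact_force: [0.6, 0.3, -0.2]
width: 0.0
gripper_force: 0.0
```

```bash
python3 -c "from h import *;st()"
```

```text
t 2.4 tray tcp mm [-144.2   -1.8] tip z 31.6 F tray [ 0.3 -0.6] -0.2 toolx yaw 84.17 tilt [ 0.002  -0.0004] w 2.1123468615799872e-05
```

Emit:
{"fn": "move_arm", "kwargs": {
  "deltas": [
    [[0,-0.002,0.008,0,1],[0,-0.002,0.014,0,1],[0,-0.002,0.02,0,1],[0,-0.002,0.0255,0,1],[0,-0.002,0.0255,0,1],[0,-0.002,0.0255,0,1]]
  ]
}}

```text
clock: 3.0
position: [0.5445, -0.0849, 0.0188]
ee_rot: [0.001, 0.743, 0.67, 0.001]
contact_force: [0.3, 1.7, 8.3]
width: 0.0001
gripper_force: 3.9
```

```bash
python3 -c "from h import *;st()"
```

```text
t 3.0 tray tcp mm [-144.7   -0.3] tip z 10.8 F tray [ 1.7 -0.1] 8.3 toolx yaw 84.1 tilt [ 0.002  -0.0002] w 6.790719431151588e-05
```

The bar is fully down (tip z 10.8, 8 N). I'll keep it down and push forward.

Emit:
{"fn": "move_arm", "kwargs": {
  "deltas": [
    [[0.012,0,0,0,1],[0.024,0,0,0,1],[0.032,0,0,0,1],[0.04,0,0,0,1],[0.048,0,0,0,1],[0.056,0,0,0,1],[0.064,0,0,0,1],[0.064,0,0,0,1]]
  ]
}}

```text
clock: 3.8
position: [0.5503, -0.0353, 0.019]
ee_rot: [0.002, 0.742, 0.67, 0.0]
contact_force: [-0.2, -4.0, 7.6]
width: -0.0
gripper_force: 3.6
```

```bash
python3 -c "from h import *;st()"
```

```text
t 3.8 tray tcp mm [-94.8  -0.9] tip z 11.0 F tray [-4.  -0.2] 7.6 toolx yaw 84.21 tilt [ 0.003  -0.0032] w -6.697755142210122e-06
```

Emit:
{"fn": "move_arm", "kwargs": {
  "deltas": [
    [[0.01,0,0,0,1],[0.02,0,0,0,1],[0.03,0,0,0,1],[0.04,0,0,0,1],[0.05,0,0,0,1],[0.06,0,0,0,1],[0.07,0,0,0,1],[0.08,0,0,0,1],[0.085,0,0,0,1],[0.085,0,0,0,1]]
  ]
}}

```text
clock: 4.8
position: [0.5571, 0.0321, 0.019]
ee_rot: [0.002, 0.742, 0.671, -0.0]
contact_force: [-0.1, -5.4, 9.0]
width: -0.0002
gripper_force: 4.2
```

```bash
python3 - <<'E'
from h import *
import cv2
st()
a=manip.get_image("scene")[150:270,200:400,::-1]
cv2.imwrite("pics/p2.png",cv2.resize(a,None,fx=3.5,fy=3.5,interpolation=cv2.INTER_CUBIC))
E
```

```text
t 4.8 tray tcp mm [-27.1  -0.8] tip z 11.0 F tray [-5.4 -0.4] 9.0 toolx yaw 84.23 tilt [ 0.0025 -0.0034] w -0.00016896773725356856
```

View pics/p2.png

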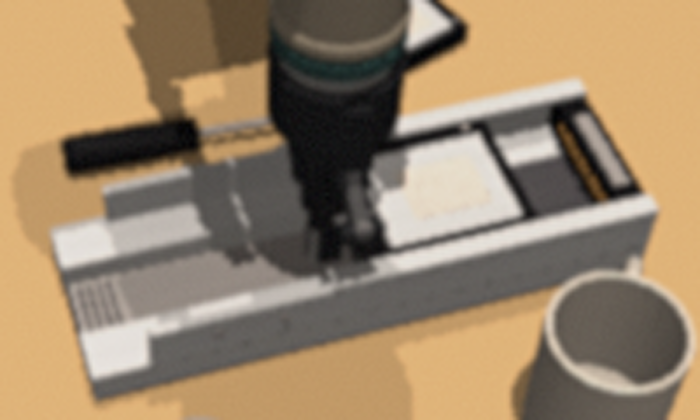

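The picture shows the caddy well past the tooth, its front edge at about (530,215), still short of the connector at about (590,160). I'll back off slightly so I don't drag it up, then raise the tip above z = 32.

Emit:
{"fn": "move_arm", "kwargs": {
  "deltas": [
    [[-0.006,0,0,0,1],[-0.006,0,0,0,1],[-0.006,-0.001,-0.015,0,1],[-0.006,-0.001,-0.035,0,1],[-0.006,-0.001,-0.035,0,1],[-0.006,-0.001,-0.035,0,1]]
  ]
}}

```text
clock: 5.45
position: [0.5543, 0.029, 0.046]
ee_rot: [0.0, 0.742, 0.67, -0.0]
contact_force: [0.8, -0.2, 0.1]
width: -0.0
gripper_force: 0.0
```

```bash
python3 -c "from h import *;st()"
```

```text
t 5.45 tray tcp mm [-30.4   1.6] tip z 38.0 F tray [-0.1 -0.8] 0.1 toolx yaw 84.12 tilt [-0.0001 -0.0001] w -3.214553650157129e-07
```

Emit:
{"fn": "move_arm", "kwargs": {
  "deltas": [
    [[0.008,0.002,0,0,1],[0.016,0.002,0,0,1],[0.024,0.002,0,0,1],[0.032,0.002,0,0,1],[0.04,0.002,0,0,1],[0.048,0.002,0,0,1],[0.056,0.002,0,0,1],[0.061,0.002,0,0,1],[0.061,0.002,0,0,1]]
  ]
}}

```text
clock: 6.35
position: [0.5608, 0.0788, 0.0456]
ee_rot: [-0.001, 0.742, 0.67, 0.0]
contact_force: [-0.6, -0.6, 0.2]
width: -0.0002
gripper_force: 0.5
```

```bash
python3 -c "from h import *;st()"
```

```text
t 6.35 tray tcp mm [19.7  0.2] tip z 37.6 F tray [-0.7  0.6] 0.2 toolx yaw 84.13 tilt [-0.0008  0.0011] w -0.00021468251516096613
```

Emit:
{"fn": "move_arm", "kwargs": {
  "deltas": [
    [[0.002,0,0,0,1],[0.004,0,0,0,1],[0.006,0,0,0,1],[0.006,0,0,0,1]]
  ]
}}

```text
clock: 6.75
position: [0.5616, 0.0822, 0.0459]
ee_rot: [0.0, 0.742, 0.67, -0.0]
contact_force: [-0.5, -3.4, -1.3]
width: 0.0001
gripper_force: 1.3
```

```bash
python3 -c "from h import *;st()"
```

```text
t 6.75 tray tcp mm [23.2 -0.2] tip z 37.9 F tray [-3.4  0.1] -1.3 toolx yaw 84.13 tilt [-0.0002 -0.0004] w 0.0001226527446207066
```

Emit:
{"fn": "move_arm", "kwargs": {
  "deltas": [
    [[0.001,0,0,0,1],[0.002,0,0,0,1],[0.003,0,0,0,1],[0.003,0,0,0,1]]
  ]
}}

```text
clock: 7.15
position: [0.5616, 0.0823, 0.046]
ee_rot: [0.001, 0.742, 0.67, -0.002]
contact_force: [-1.1, -9.2, -1.0]
width: -0.0
gripper_force: 4.8
```

```bash
python3 -c "from h import *;st()"
```

```text
t 7.15 tray tcp mm [23.3 -0.2] tip z 38.0 F tray [-9.3  0.2] -1.0 toolx yaw 84.2 tilt [-0.0008 -0.0042] w -4.6192840896203696e-05
```

The force is rising with no further travel, so it's against the stop. One firmer nudge, then I'll draw back and raise.

Emit:
{"fn": "move_arm", "kwargs": {
  "deltas": [
    [[0.003,0,0,0,1],[0.004,0,0,0,1],[0.004,0,0,0,1],[-0.02,0,-0.001,0,1],[-0.05,0,-0.005,0,1],[-0.1,0,-0.06,0,1],[-0.15,0,-0.12,0,1],[-0.21,0.0,-0.18,0,1],[-0.27,0.0,-0.2,0,1],[-0.33,0.0,-0.2,0,1],[-0.36,0.0,-0.2,0,1],[-0.36,0.0,-0.2,0,1]]
  ]
}}

```text
clock: 8.35
position: [0.5332, -0.2071, 0.2078]
ee_rot: [0.003, 0.744, 0.668, 0.001]
contact_force: [-0.3, -0.7, -0.1]
width: 0.0001
gripper_force: 0.0
```

```bash
python3 - <<'E'
from h import *
import cv2
st()
a=manip.get_image("scene")[150:270,200:400,::-1];b=manip.get_image("top")[165:255,150:350,::-1]
cv2.imwrite("pics/p3.png",cv2.resize(np.vstack([a,cv2.convertScaleAbs(b,alpha=1.5)]),None,fx=2.8,fy=2.8,interpolation=cv2.INTER_CUBIC))
T=np.load("tray.npz")
for x,z in((35,50),(30,32),(20,32),(145,51)):
    p=np.r_[T["o"]+T["R"]@[x/1e3,0],z/1e3]
    print(x,(px("top",p)-[150,165])*2.8+[0,336],(px("scene",p)-[200,150])*2.8)
E
```

```text
t 8.35 tray tcp mm [-267.4   -1.5] tip z 199.8 F tray [-0.8  0.2] -0.1 toolx yaw 83.81 tilt [ 0.0046 -0.0036] w 0.00012444973112544732
35 [215.45723795 455.10847597] [336.92131215 152.81979688]
30 [224.05067252 457.58703301] [328.77791413 169.40933637]
20 [237.236373   458.64012903] [316.63852973 172.26804836]
145 [ 67.29850463 443.16958187] [468.9323743  121.26386906]
```

View pics/p3.png

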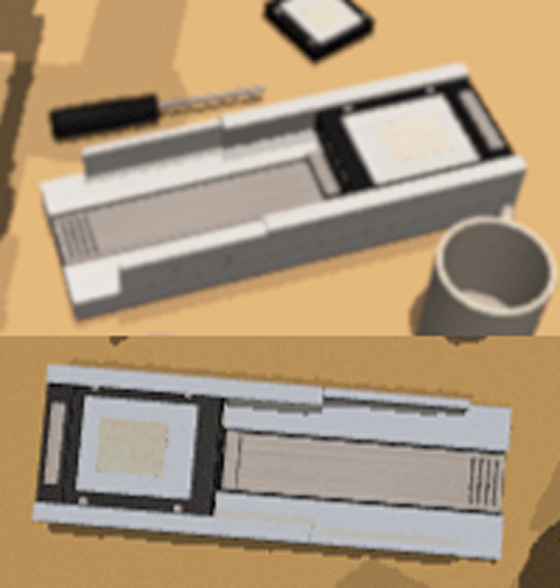

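The caddy sits flush against the connector with no gap. The tooth shows raised behind its rear face, at scene (318,172) against a predicted (317,172) for tooth up. The screwdriver and mug haven't moved. I'll hand in.

```bash
python3 -c "
from rig import manip
print(manip.sign_off())"
```

```text
the job is handed in; nothing more can be done
None
```

The caddy is docked fully home against the connector block with the catch tooth up behind it, the arm is clear of everything, and the job was handed in at about 8.4 s on the robot's clock; no verdict was returned.

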